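# Hand out a stack of culture dishes at the bench

### The arm

A 6-joint arm with a two-finger parallel gripper is mounted at the origin on the work surface. World frame = base frame: x ahead of the robot, y to its left, z up, the work surface at z = 0. Lengths are in m, angles in rad, forces in N, time in s.
With the tool pointing down it reaches from about 0.35 to 0.775 m from the base axis. Payload 7.3 kg.
Tool frame: the origin (TCP) lies midway between the tips of the shut fingers; the grasp point (between the pads) lies 19 mm behind it (robot.grip_depth is the z of the grasp point in the tool frame, in m); z points along the fingers, y is the line along which they close (so a half turn about z gives the same grasp; the last joint's range is limited). The gripper opens to 92 mm and grips with 3 to 60 N. Pads are 19 mm wide; open, the fingers measure 130 mm over their backs; the gripper's body (75 mm by 190 mm) begins 47 mm behind the grasp point.
Start: joints at [1.167, 0.342, 1.524, -0, 1.275, -0.146], TCP at [0.134, 0.508, 0.227] pointing down, gripper open.
Joint ranges: [-2.53, 2.53], [-0.77, 2.02], [0.04, 2.7], [-1, 4.14], [0.28, 2.66], [-3.11, 3.11]. Speed limits (rad/s): [2.57, 2.57, 3.14, 3.14, 3.14, 3.14].

### API

Orientations are given as [roll, pitch, yaw] about the fixed x, y, z axes, in that order (R = Rz(yaw) Ry(pitch) Rx(roll)).
In Python, from cell import robot, viewer gives the robot as it stands.
- The arm moves only by the tool step_arm, never from a script. Its argument "increments" is a list of rows, each an object with "delta_pos": the shift along the tool's x, y, z in cm, a list of three; "dr": the turn, a rotation vector about the tool's x, y, z in degrees, a list of three; "fingers": the closure, from -1 (fully open) to 1 (shut), so that 0 is half open. In form: [{"delta_pos": [tx, ty, tz], "dr": [wx, wy, wz], "fingers": fingers}, ...]. A call has exactly 5 rows; each row is the pose to reach, as a shift and turn from the pose commanded when the call began, along the tool's axes at that moment; what a row does not reach only later rows make up. A row lasts 1/8 s, in which the tool goes at most 62.5 mm and 10.7 degrees, less where a joint would pass 70% of its speed; a pose out of reach is approached as far as the arm can. A call with a gripper value outside its range is refused whole. The fingers move at their own pace and stop on an object; "newtons" is the grip in N (left out, the last holds). Time passes only in rows, so rows that repeat a pose let the fingers close, or fill a call up. It gives the time, the measured TCP pose, the force, the opening and the grip force at its end, in the units of the state.
- robot.observe(): the state, without advancing time (a new reading comes with each control period).
- viewer.read_camera(name): name is "scene" or "top" or "wrist"; returns the picture (420x560x3 uint8, red, green, blue); there is no depth.
- viewer.camera_params(name): a dict with "K" (3x3 intrinsics, pixels), "T" (4x4, takes a point from camera to world coordinates). Camera axes: x right, y down, z forward; pixel columns grow to the right and rows downward; lengths in m; the calibration is good to about 2 mm. The wrist camera is an equidistant fisheye: a pixel r from the principal point sees the ray r / f radians off the axis. A picture is of the moment at which its call begins: read the wrist's pose just before it. camera_params takes no time and is no camera call; for the wrist camera it gives the pose at the moment of the call.
- robot.hand_in(): hands the job in; it is judged then, once.
The state is a dict: "time": time; "qpos": joint angles; "qvel": joint speeds; "joint_efforts": joint torques, N m; "tool_pos": TCP position; "tool_rot": TCP orientation; "contact_force": force on the tool from outside, world axes, zero at the start; "torque": the same for the moment, N m; "opening": finger opening in m; "grip_force": force on a finger pad.
Only numpy, scipy, OpenCV 4.12 (cv2) and the standard library are available. Lean on these libraries where they do the work, as an engineer would, in place of code of your own. Each camera call takes 0.05 s, during which the arm holds its last target. There are 200 camera calls.

### The job

Take the loose stack of four culture dishes apart and set each one down level, lid up, at its own station: the yellow dish in the middle of the steel turntable, the red one in the middle of the lit panel of the light box, the blue-green one in the middle of the cold plate's metal top, and the black one flat on the floor of the orange discard pan. Lower the dishes onto their places rather than dropping them, never tip one over, and leave the tube rack and the flask standing where they are.

Things in the scene. Friction and masses are not known exactly. Their poses are not given: they have to be found in the camera images.
- dish_yellow: Filled with straw-yellow agar: sealed clear culture dish, 15 mm high, about 30 g; lid 60 mm across from 4 to 15 mm above the underside, base 56 mm across. Origin: centre of its underside, z up. Starts at the top of a loose stack of four, each 8 to 25 mm off the next sideways, on an aluminium carrier 130 x 160 mm (floor 3 mm above the table, edges 8 mm high).
- dish_black: Filled with black charcoal agar: sealed clear culture dish, 15 mm high, about 30 g; lid 60 mm across from 4 to 15 mm above the underside, base 56 mm across. Origin: centre of its underside, z up. Starts second from the top of a loose stack of four, each 8 to 25 mm off the next sideways, on an aluminium carrier 130 x 160 mm (floor 3 mm above the table, edges 8 mm high).
- dish_teal: Filled with blue-green agar: sealed clear culture dish, 15 mm high, about 30 g; lid 60 mm across from 4 to 15 mm above the underside, base 56 mm across. Origin: centre of its underside, z up. Starts third from the top of a loose stack of four, each 8 to 25 mm off the next sideways, on an aluminium carrier 130 x 160 mm (floor 3 mm above the table, edges 8 mm high).
- dish_red: Filled with dark red blood agar: sealed clear culture dish, 15 mm high, about 30 g; lid 60 mm across from 4 to 15 mm above the underside, base 56 mm across. Origin: centre of its underside, z up. Starts at the bottom of a loose stack of four, each 8 to 25 mm off the next sideways, on an aluminium carrier 130 x 160 mm (floor 3 mm above the table, edges 8 mm high).
- turntable: Streaking turntable, fixed to the bench: a grey cast foot 124 mm across, and on it a flat round steel platter 104 mm across, engraved with rings, that spins freely about its middle. The platter's top is 50 mm above the table. Origin: on the table, on the turntable's axis; z up.
- light_box: Flat counting light box, fixed: grey frame 160 mm (its x) by 210 mm (its y), flat top 25 mm above the table with a glowing white panel 120 x 164 mm in the middle of it. Origin: on the table under the middle of the panel; z up.
- cold_plate: Bench cold plate, fixed: blue housing 125 mm (its x) by 160 mm (its y), 41 mm high, with a bare flat aluminium plate 100 x 130 mm in the middle whose top is 45 mm above the table. Origin: on the table under the middle of the plate; z up.
- discard_pan: Orange plastic discard pan, fixed: open at the top, 147 mm (its x) by 197 mm (its y) inside at floor and rim, flat inner floor 4 mm above the table, rim 57 mm above the table and 171 x 221 mm over its outside. Origin: on the table under the middle of the pan; z up.
- tube_rack: Green tube rack with eight blue-capped tubes, one loose piece of 0.3 kg, 130 mm (its x) by 56 mm (its y), 67 mm high to the caps; to be left alone. Origin: centre of its underside. The flask stands on its +y side.
- flask: Conical glass flask with an orange cap and pink contents, loose, 0.16 kg, 66 mm across at the foot, 108 mm high, beside the tube rack; to be left alone. Origin: centre of its underside.

How it is judged:
By the outcome, as a careful person would: the job done as asked, in the order asked, and still so for the second after the job is handed in, with the robot touching nothing.
It also fails if it takes over 120 s, if anything falls off the work surface, if the arm or the gripper's body presses on something with over 40 N, if the wrist force passes 120 N, or if a joint passes its speed limit or range.

## Working session

There is one attempt and no reset: what is moved stays moved. The work goes in short steps, Python scripts to look and compute and a tool call to move; the robot and the scene stay as the last step left them, time stands still between calls to the robot, and variables do not carry over. Pictures are saved under pics/ and viewed, at most 14 in all, crops included, and the job is handed in when it is done.

Besides the shell and the picture viewer there is one more tool, called as name(argument=value, ...) on one line, values as JSON. step_arm: Moves the arm, as the interface text tells. Its arguments: {"type":"object","properties":{"increments":{"type":"array"},"newtons":{"type":"number"}},"required":["increments"]}

```bash
mkdir -p pics; ls; python3 - <<'E'
from cell import robot, viewer
import cv2, numpy as np
np.set_printoptions(precision=4,suppress=True)
for n in ["scene","top"]:
    im=viewer.read_camera(n); cv2.imwrite(f"pics/{n}0.png",im[:,:,::-1]); p=viewer.camera_params(n); print(n,p["K"],p["T"])
s=robot.observe(); print(s)
E
```

```text
pics
scene [[428.3036   0.     278.843 ]
 [  0.     428.3036 209.1831]
 [  0.       0.       1.    ]] [[-0.5568  0.5028 -0.6612  1.0656]
 [ 0.8305  0.351  -0.4325  0.3913]
 [ 0.0147 -0.7899 -0.613   0.5575]
 [ 0.      0.      0.      1.    ]]
top [[541.6015   0.     274.4365]
 [  0.     541.6015 205.2183]
 [  0.       0.       1.    ]] [[-0.0258 -0.9884  0.1499  0.3948]
 [-0.9993  0.0295  0.0224  0.0131]
 [-0.0265 -0.1492 -0.9885  1.0463]
 [ 0.      0.      0.      1.    ]]
{'time': 0.1, 'qpos': array([ 1.167 ,  0.3427,  1.5249, -0.    ,  1.2754, -0.146 ]), 'qvel': array([-0.0008, -0.    , -0.0042, -0.0003,  0.0005, -0.0005]), 'joint_efforts': array([  0.0015, -43.2001, -24.4693,   0.072 ,   0.0527,  -0.    ]), 'tool_pos': array([0.1337, 0.5073, 0.2261]), 'tool_rot': array([-3.1402, -0.0002,  2.8838]), 'contact_force': array([ 0.4236, -0.348 , -0.1798]), 'torque': array([-0.0509, -0.0447, -0.0397]), 'grip_force': 0.0, 'opening': 0.09190744782128445}
```

View pics/top0.png

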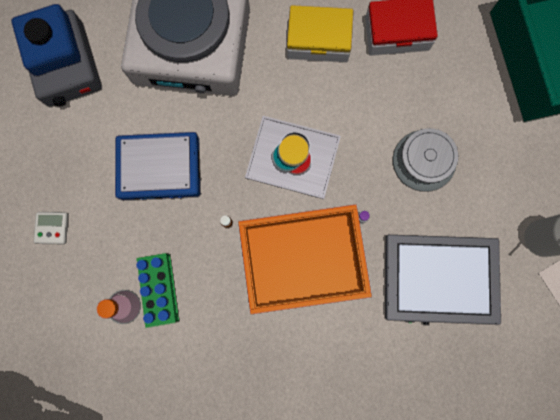

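View pics/scene0.png

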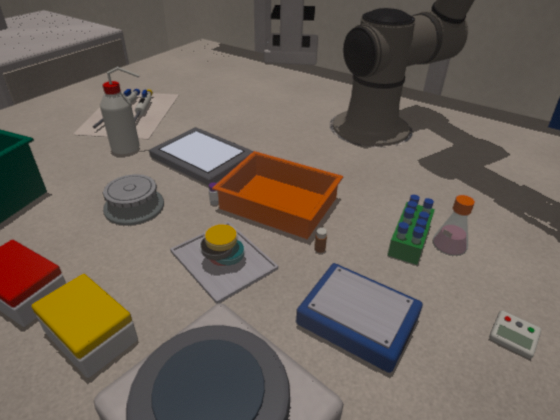

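```bash
cat > h.py <<'E'
from cell import robot, viewer
import cv2, numpy as np
from scipy.spatial.transform import Rotation as Ro
np.set_printoptions(precision=4,suppress=True)
def cast(name,uv,z,P=None):
    P=P or viewer.camera_params(name); K,T=P["K"],P["T"]
    uv=np.atleast_2d(np.asarray(uv,float)); x=(uv[:,0]-K[0,2])/K[0,0]; y=(uv[:,1]-K[1,2])/K[1,1]
    if name=="wrist":
        th=np.hypot(x,y); s=np.where(th>1e-9,np.sin(th)/np.maximum(th,1e-9),1); d=np.c_[x*s,y*s,np.cos(th)]
    else: d=np.c_[x,y,np.ones(len(x))]
    d=d@T[:3,:3].T; o=T[:3,3]
    return o+d*((z-o[2])/d[:,2])[:,None]
def mask(im,lo,hi):
    hsv=cv2.cvtColor(im,cv2.COLOR_RGB2HSV); return cv2.inRange(hsv,np.array(lo),np.array(hi))
def cont(m,box=None):
    if box is not None:
        q=np.zeros_like(m); x0,y0,x1,y1=box; q[y0:y1,x0:x1]=m[y0:y1,x0:x1]; m=q
    c=cv2.findContours(m,cv2.RETR_EXTERNAL,cv2.CHAIN_APPROX_NONE)[0]
    return max(c,key=cv2.contourArea)[:,0,:].astype(float)
def rect(name,c,z,P=None):
    p=cast(name,c,z,P)[:,:2]; r=cv2.minAreaRect((p*1000).astype(np.float32)); return np.array(r[0])/1000,np.array(r[1]),r[2]
def circ(name,c,z,P=None):
    p=cast(name,c,z,P)[:,:2]; e=cv2.fitEllipse((p*1000).astype(np.float32)); return np.array(e[0])/1000,np.array(e[1])
def go(pos,yaw):
    """increment (cm, deg) from measured pose to tool-down pose at yaw (choosing nearest half turn)"""
    s=robot.observe(); R=Ro.from_euler("xyz",s["tool_rot"]); 
    c=[(Ro.from_euler("xyz",[np.pi,0,yaw+k*np.pi])) for k in (0,1)]
    rv=min([(R.inv()*q).as_rotvec(degrees=True) for q in c],key=np.linalg.norm)
    d=R.inv().apply(np.array(pos)-s["tool_pos"])*100
    print("t",s["time"],"pos",s["tool_pos"],"rot",s["tool_rot"],"q6",s["qpos"][5],"-> delta",d.round(2),"dr",rv.round(1))
E
python3 - <<'E'
from h import *
im=cv2.imread("pics/top0.png")[:,:,::-1].copy()
hsv=cv2.cvtColor(im,cv2.COLOR_RGB2HSV)
for n,p in dict(panel=(443,280),coldp=(157,165),blue=(120,180),orange=(305,260),rim=(244,265),plat=(450,150),foot=(431,184),yel=(293,150),teal=(281,160),red=(303,166),blk=(277,152),carr=(260,175),table=(230,300)).items(): print(n,hsv[p[1],p[0]],im[p[1],p[0]])
c=cont(mask(im,(90,0,190),(130,60,255)),(385,230,505,330)); print("panel",rect("top",c,.025))
c=cont(mask(im,(100,120,30),(125,255,255)),(105,120,210,210)); print("housing",rect("top",c,.041))
c=cont(mask(im,(3,150,60),(18,255,255)),(225,195,380,320)); print("pan",rect("top",c,.057))
c=cont(mask(im,(20,150,60),(35,255,255)),(260,120,320,190)); print("yellow",circ("top",c,.060))
g=cv2.cvtColor(im,cv2.COLOR_RGB2GRAY)
cv2.imwrite("pics/crop1.png",np.hstack([cv2.resize(im[100:210,235:345],(400,400),interpolation=2),cv2.resize(im[115:195,385:465],(400,400),interpolation=2)])[:,:,::-1])
E
```

```text
panel [111  22 222] [203 209 222]
coldp [141  10 174] [172 167 174]
blue [112 102 127] [ 76  89 127]
orange [ 13 193 207] [207 120  50]
rim [  9 158 184] [184 104  70]
plat [143   7 153] [152 149 153]
foot [ 86  19 105] [ 97 105 104]
yel [ 23 201 209] [209 170  44]
teal [86 50 76] [61 76 74]
red [  1 210 170] [170  33  30]
blk [ 91 134  78] [37 76 78]
carr [154   9 189] [189 182 188]
table [ 13  29 165] [165 154 146]
panel (array([ 0.4028, -0.2742]), array([161.5323, 119.1002]), 86.41316223144531)
housing (array([0.6303, 0.2577]), array([125.769 , 158.6856]), 1.0391271114349365)
pan (array([ 0.446 , -0.0153]), array([168.7246, 219.6603]), 6.56829833984375)
yellow (array([ 0.6493, -0.0027]), array([52.2561, 54.074 ]))
```

View pics/crop1.png

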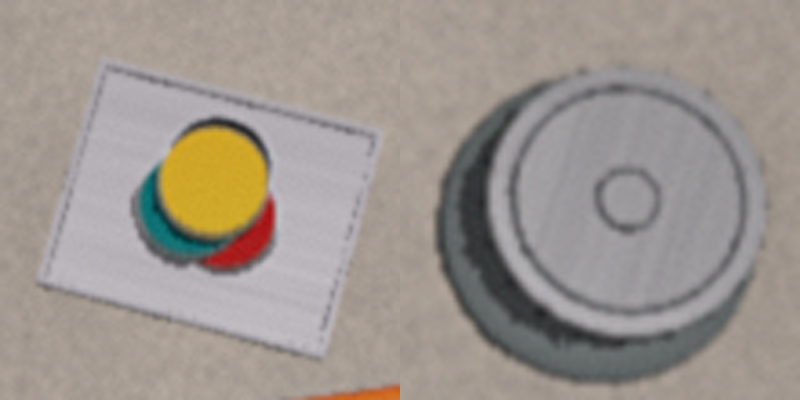

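```bash
python3 - <<'E'
from h import *
print("plat",cast("top",[385+228/5-.4,115+198/5-.4],.05))
im=cv2.imread("pics/top0.png")[:,:,::-1].copy()
c=cont(mask(im,(0,0,125),(179,18,255)),(385,115,465,195)); print("plat mask",circ("top",c,.05))
print(viewer.camera_params("wrist"))
go([.645,-.003,.2],2.89)
E
```

```text
plat [[ 0.6338 -0.2586  0.05  ]]
plat mask (array([ 0.6333, -0.2586]), array([101.5456, 101.981 ]))
{'K': array([[325.1923,   0.    , 283.966 ],
       [  0.    , 325.1923, 208.1381],
       [  0.    ,   0.    ,   1.    ]]), 'T': array([[ 0.254 ,  0.9276,  0.2741,  0.0589],
       [ 0.9672, -0.2433, -0.0729,  0.5277],
       [-0.001 ,  0.2836, -0.9589,  0.3849],
       [ 0.    ,  0.    ,  0.    ,  1.    ]])}
t 0.1 pos [0.1337 0.5073 0.2261] rot [-3.1402 -0.0002  2.8838] q6 -0.1460052297858456 -> delta [-62.45 -36.31   2.65] dr [-0.1 -0.  -0.4]
```

step_arm(increments=[{"delta_pos":[-6,-3.5,0.5],"dr":[0,0,0],"fingers":-1},{"delta_pos":[-12,-7,0.5],"dr":[0,0,0],"fingers":-1},{"delta_pos":[-17,-10,0.5],"dr":[0,0,0],"fingers":-1},{"delta_pos":[-22,-13,0.5],"dr":[0,0,0],"fingers":-1},{"delta_pos":[-27,-16,0.5],"dr":[0,0,0],"fingers":-1}])

```text
time: 0.72
tool_pos: [0.3541, 0.2836, 0.2216]
tool_rot: [3.141, -0.0, 2.884]
contact_force: [0.8, 0.0, 0.2]
opening: 0.0916
grip_force: 0.0
```

step_arm(increments=[{"delta_pos":[-6,-3.5,0.5],"dr":[0,0,0],"fingers":-1},{"delta_pos":[-12,-7,0.5],"dr":[0,0,0],"fingers":-1},{"delta_pos":[-17,-10,0.5],"dr":[0,0,0],"fingers":-1},{"delta_pos":[-22,-13,0.5],"dr":[0,0,0],"fingers":-1},{"delta_pos":[-27,-16,0.5],"dr":[0,0,0],"fingers":-1}])

```text
time: 1.35
tool_pos: [0.5733, 0.061, 0.2164]
tool_rot: [3.141, -0.001, 2.884]
contact_force: [0.5, 1.1, 0.9]
opening: 0.0918
grip_force: 0.0
```

```bash
python3 -c "
from h import *
go([.645,-.003,.2],2.89)"
```

```text
t 1.35 pos [0.5733 0.061  0.2164] rot [ 3.1414 -0.0006  2.8835] q6 -1.3398235365256768 -> delta [-8.56 -4.36  1.63] dr [ 0.  -0.  -0.4]
```

step_arm(increments=[{"delta_pos":[-5,-2.5,0.8],"dr":[0,0,0],"fingers":-1},{"delta_pos":[-8.5,-4.4,1.6],"dr":[0,0,0],"fingers":-1},{"delta_pos":[-8.5,-4.4,1.6],"dr":[0,0,0],"fingers":-1},{"delta_pos":[-8.5,-4.4,1.6],"dr":[0,0,0],"fingers":-1},{"delta_pos":[-8.5,-4.4,1.6],"dr":[0,0,0],"fingers":-1}])

```text
time: 1.98
tool_pos: [0.6427, -0.0003, 0.2013]
tool_rot: [3.141, 0.0, 2.885]
contact_force: [0.4, -0.1, 0.5]
opening: 0.0915
grip_force: 0.0
```

```bash
python3 - <<'E'
from h import *
P=viewer.camera_params("wrist"); im=viewer.read_camera("wrist"); cv2.imwrite("pics/w1.png",im[:,:,::-1]); np.save("w1.npy",P)
c=cont(mask(im,(20,150,60),(35,255,255))); print(c.min(0),c.max(0))
for z in (.055,.06,.063): print(z,circ("wrist",c,z,P))
print(P["T"]); go([.645,-.003,.2],2.89)
E
```

```text
[286. 200.] [313. 221.]
0.055 (array([0.6619, 0.012 ]), array([16.8193, 25.5998]))
0.06 (array([0.6603, 0.0121]), array([16.5437, 25.1802]))
0.063 (array([0.6594, 0.0122]), array([16.3783, 24.9285]))
[[ 0.2527  0.9276  0.275   0.5677]
 [ 0.9675 -0.2425 -0.0711  0.0198]
 [ 0.0007  0.284  -0.9588  0.3601]
 [ 0.      0.      0.      1.    ]]
t 2.025 pos [ 0.6428 -0.0004  0.2014] rot [3.1413 0.0006 2.8852] q6 -1.4342161520567356 -> delta [-0.28 -0.2   0.14] dr [ 0.   0.  -0.3]
```

View pics/w1.png

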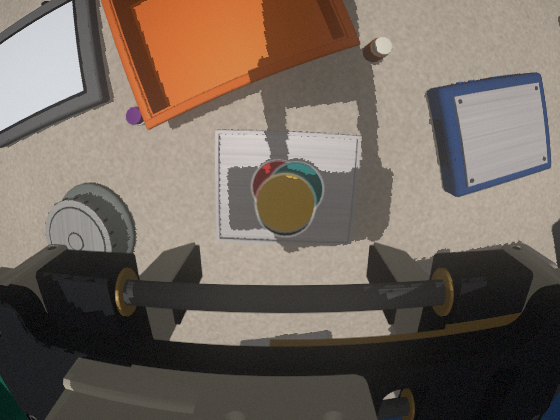

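```bash
cat >> h.py <<'E'
COL=dict(yellow=((14,110,50),(32,255,255)),teal=((80,90,25),(100,255,255)),red=((0,130,25),(5,255,255)))
def wl(col,z,box=None,save=None):
    P=viewer.camera_params("wrist"); im=viewer.read_camera("wrist")
    if save: cv2.imwrite(save,im[:,:,::-1])
    c=cont(mask(im,*COL[col]),box); c=cv2.convexHull(c.astype(np.float32))[:,0]; r=circ("wrist",c,z,P); print(col,c.min(0),c.max(0),r); return r[0]
E
python3 - <<'E'
from h import *
im=cv2.imread("pics/w1.png")[:,:,::-1].copy(); P=np.load("w1.npy",allow_pickle=True).item()
hsv=cv2.cvtColor(im,cv2.COLOR_RGB2HSV); print(hsv[204,264:312:4].tolist(), hsv[180:240:5,286].tolist())
m=mask(im,*COL["yellow"]); c=cont(m,(200,130,370,245)); print(c.min(0),c.max(0),circ("wrist",c,.060,P))
E
```

```text
[[21, 138, 111], [20, 139, 114], [20, 143, 109], [20, 144, 113], [20, 146, 112], [20, 154, 111], [20, 141, 114], [21, 147, 111], [20, 146, 112], [21, 148, 110], [20, 146, 108], [20, 151, 110]] [[20, 143, 112], [20, 145, 111], [20, 144, 113], [20, 140, 113], [20, 145, 111], [20, 144, 110], [20, 155, 110], [19, 150, 109], [20, 146, 112], [20, 147, 113], [20, 134, 105], [8, 10, 99]]
[257. 175.] [313. 230.] (array([ 0.6493, -0.0002]), array([53.8333, 54.6038]))
```

```bash
python3 -c "
from h import *
go([.6493,-.001,.085],2.89)"
```

```text
t 2.025 pos [ 0.6428 -0.0004  0.2014] rot [3.1413 0.0006 2.8852] q6 -1.4342161520567356 -> delta [-0.64  0.1  11.65] dr [ 0.   0.  -0.3]
```

step_arm(increments=[{"delta_pos":[-0.6,0.1,5],"dr":[0,0,0],"fingers":-1},{"delta_pos":[-0.6,0.1,10],"dr":[0,0,0],"fingers":-1},{"delta_pos":[-0.6,0.1,11.6],"dr":[0,0,0],"fingers":-1},{"delta_pos":[-0.6,0.1,11.6],"dr":[0,0,0],"fingers":-1},{"delta_pos":[-0.6,0.1,11.6],"dr":[0,0,0],"fingers":-1}])

```text
time: 2.65
tool_pos: [0.6507, -0.002, 0.0872]
tool_rot: [3.141, 0.004, 2.884]
contact_force: [0.1, 0.2, -0.5]
opening: 0.0919
grip_force: 0.0
```

```bash
python3 -c "
from h import *
p=wl('yellow',.06,save='pics/w2.png')
go([*p,.0515],2.89)"
```

```text
yellow [241. 197.] [329. 280.] (array([ 0.6499, -0.0005]), array([55.4922, 56.1453]))
t 2.7 pos [ 0.6507 -0.0021  0.0873] rot [3.1409 0.0043 2.884 ] q6 -1.434092220708076 -> delta [0.14 0.13 3.58] dr [ 0.   0.2 -0.3]
```

View pics/w2.png

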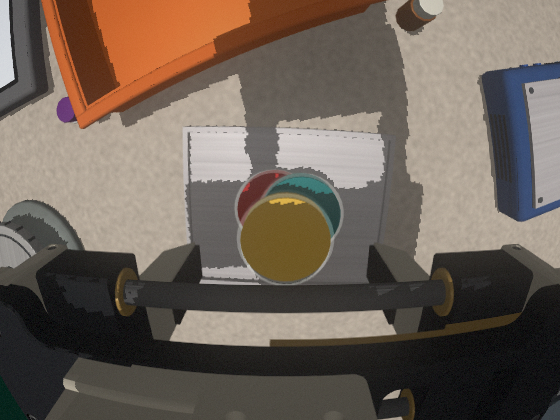

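step_arm(increments=[{"delta_pos":[0.1,0.1,1.8],"dr":[0,0,0],"fingers":-1},{"delta_pos":[0.1,0.1,3.5],"dr":[0,0,0],"fingers":-1},{"delta_pos":[0.1,0.1,3.5],"dr":[0,0,0],"fingers":-1},{"delta_pos":[0.1,0.1,3.5],"dr":[0,0,0],"fingers":-0.2},{"delta_pos":[0.1,0.1,3.5],"dr":[0,0,0],"fingers":0}], newtons=8)

```text
time: 3.32
tool_pos: [0.649, -0.0009, 0.0502]
tool_rot: [3.141, 0.001, 2.884]
contact_force: [0.1, -0.2, -0.2]
opening: 0.0765
grip_force: 0.0
```

step_arm(increments=[{"delta_pos":[0,0,-0.1],"dr":[0,0,0],"fingers":0},{"delta_pos":[0,0,-0.1],"dr":[0,0,0],"fingers":0.4},{"delta_pos":[0,0,-0.1],"dr":[0,0,0],"fingers":1},{"delta_pos":[0,0,-0.1],"dr":[0,0,0],"fingers":1},{"delta_pos":[0,0,-0.1],"dr":[0,0,0],"fingers":1}])

```text
time: 3.95
tool_pos: [0.6489, -0.0008, 0.0512]
tool_rot: [3.141, 0.001, 2.884]
contact_force: [-0.2, -0.4, 5.4]
opening: 0.0594
grip_force: 8.0
```

step_arm(increments=[{"delta_pos":[0,0,-0.2],"dr":[0,0,0],"fingers":1},{"delta_pos":[0,0,-0.6],"dr":[0,0,0],"fingers":1},{"delta_pos":[0,0,-1.5],"dr":[0,0,0],"fingers":1},{"delta_pos":[0,0,-4],"dr":[0,0,0],"fingers":1},{"delta_pos":[0,0,-7],"dr":[0,0,0],"fingers":1}])

```text
time: 4.58
tool_pos: [0.6483, -0.0008, 0.1214]
tool_rot: [-3.142, -0.001, 2.884]
contact_force: [1.0, -0.1, -0.6]
opening: 0.0595
grip_force: 8.0
```

```bash
python3 - <<'E'
from h import *
p=wl('yellow',.12,save='pics/w3.png'); im=viewer.read_camera("top"); cv2.imwrite("pics/top1.png",im[:,:,::-1])
go([.6335,-.2586,.115],2.89)
E
```

```text
yellow [231. 221.] [337. 285.] (array([ 0.6483, -0.0006]), array([45.1259, 60.8056]))
t 4.675 pos [ 0.6508 -0.001   0.1249] rot [3.1405 0.0072 2.8839] q6 -1.4324005595351055 -> delta [ -4.89 -25.35   1.  ] dr [ 0.1  0.4 -0.4]
```

View pics/w3.png

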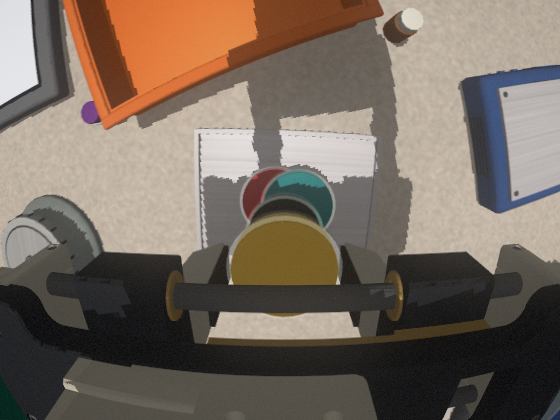

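step_arm(increments=[{"delta_pos":[-1,-4,0],"dr":[0,0,0],"fingers":1},{"delta_pos":[-2,-9,0],"dr":[0,0,0],"fingers":1},{"delta_pos":[-3,-14,0.5],"dr":[0,0,0],"fingers":1},{"delta_pos":[-4,-19,1],"dr":[0,0,0],"fingers":1},{"delta_pos":[-4.6,-23,1],"dr":[0,0,0],"fingers":1}])

```text
time: 5.3
tool_pos: [0.6335, -0.2368, 0.1092]
tool_rot: [3.141, -0.002, 2.883]
contact_force: [-0.2, -0.4, 0.3]
opening: 0.0596
grip_force: 8.0
```

step_arm(increments=[{"delta_pos":[-0.3,-1.4,0],"dr":[0,0,0],"fingers":1},{"delta_pos":[-0.3,-2.2,0.5],"dr":[0,0,0],"fingers":1},{"delta_pos":[-0.3,-2.2,2],"dr":[0,0,0],"fingers":1},{"delta_pos":[-0.3,-2.2,3],"dr":[0,0,0],"fingers":1},{"delta_pos":[-0.3,-2.2,3],"dr":[0,0,0],"fingers":1}])

```text
time: 5.92
tool_pos: [0.6313, -0.2554, 0.079]
tool_rot: [3.141, -0.003, 2.885]
contact_force: [0.9, 0.6, 0.0]
opening: 0.0599
grip_force: 8.0
```

```bash
python3 - <<'E'
from h import *
im=viewer.read_camera("wrist"); cv2.imwrite("pics/w4.png",im[:,:,::-1])
go([.6335,-.2575,.0535],2.89)
E
```

```text
t 5.975 pos [ 0.6317 -0.2559  0.08  ] rot [ 3.1411 -0.0013  2.8849] q6 -1.8115256875944026 -> delta [-0.22 -0.11  2.65] dr [ 0.  -0.1 -0.3]
```

View pics/w4.png

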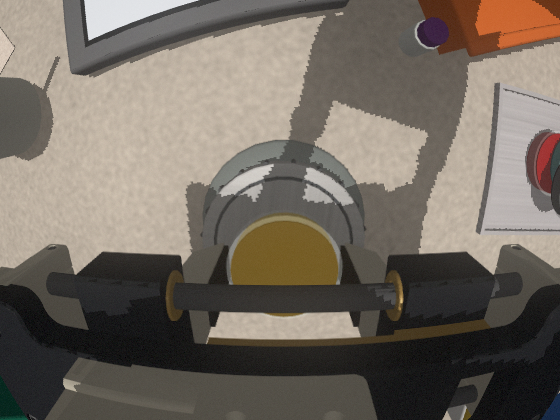

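step_arm(increments=[{"delta_pos":[-0.2,-0.1,1],"dr":[0,0,0],"fingers":1},{"delta_pos":[-0.2,-0.1,1.8],"dr":[0,0,0],"fingers":1},{"delta_pos":[-0.2,-0.1,2.2],"dr":[0,0,0],"fingers":1},{"delta_pos":[-0.2,-0.1,2.5],"dr":[0,0,0],"fingers":1},{"delta_pos":[-0.2,-0.1,2.5],"dr":[0,0,0],"fingers":1}])

```text
time: 6.6
tool_pos: [0.6333, -0.2584, 0.0555]
tool_rot: [3.141, -0.0, 2.884]
contact_force: [-0.2, 0.6, -0.2]
opening: 0.0592
grip_force: 8.0
```

step_arm(increments=[{"delta_pos":[0,0,0.1],"dr":[0,0,0],"fingers":1},{"delta_pos":[0,0,0.15],"dr":[0,0,0],"fingers":1},{"delta_pos":[0,0,0.2],"dr":[0,0,0],"fingers":1},{"delta_pos":[0,0,0.2],"dr":[0,0,0],"fingers":1},{"delta_pos":[0,0,0.2],"dr":[0,0,0],"fingers":1}])

```text
time: 7.22
tool_pos: [0.6334, -0.2584, 0.0537]
tool_rot: [3.142, 0.0, 2.884]
contact_force: [0.8, -0.0, -0.5]
opening: 0.0598
grip_force: 8.0
```

step_arm(increments=[{"delta_pos":[0,0,0.05],"dr":[0,0,0],"fingers":1},{"delta_pos":[0,0,0.08],"dr":[0,0,0],"fingers":1},{"delta_pos":[0,0,0.12],"dr":[0,0,0],"fingers":1},{"delta_pos":[0,0,0.12],"dr":[0,0,0],"fingers":1},{"delta_pos":[0,0,0.12],"dr":[0,0,0],"fingers":1}])

```text
time: 7.85
tool_pos: [0.6335, -0.2585, 0.0532]
tool_rot: [-3.142, 0.001, 2.884]
contact_force: [-1.4, 1.1, 5.4]
opening: 0.0593
grip_force: 8.0
```

step_arm(increments=[{"delta_pos":[0,0,0],"dr":[0,0,0],"fingers":-0.35},{"delta_pos":[0,0,0],"dr":[0,0,0],"fingers":-0.6},{"delta_pos":[0,0,0],"dr":[0,0,0],"fingers":-0.7},{"delta_pos":[0,0,-1],"dr":[0,0,0],"fingers":-0.7},{"delta_pos":[0,0,-4],"dr":[0,0,0],"fingers":-0.7}])

```text
time: 8.48
tool_pos: [0.6325, -0.258, 0.0916]
tool_rot: [3.141, -0.003, 2.884]
contact_force: [-0.1, -0.4, 0.8]
opening: 0.0781
grip_force: 0.0
```

step_arm(increments=[{"delta_pos":[0,0,-4],"dr":[0,0,0],"fingers":-1},{"delta_pos":[0,2,-6],"dr":[0,0,0],"fingers":-1},{"delta_pos":[0.5,7,-6],"dr":[0,0,0],"fingers":-1},{"delta_pos":[1,12,-6],"dr":[0,0,0],"fingers":-1},{"delta_pos":[2,17,-6],"dr":[0,0,0],"fingers":-1}])

```text
time: 9.1
tool_pos: [0.6578, -0.0876, 0.1534]
tool_rot: [3.141, 0.001, 2.883]
contact_force: [-0.1, -0.9, -1.1]
opening: 0.0918
grip_force: 0.0
```

```bash
python3 - <<'E'
from h import *
im=viewer.read_camera("top"); cv2.imwrite("pics/top2.png",im[:,:,::-1])
c=cont(mask(im,(18,100,50),(35,255,255)),(385,115,480,200)); print("yellow",circ("top",c,.062))
im=viewer.read_camera("wrist"); cv2.imwrite("pics/w5.png",im[:,:,::-1])
go([.635,.0,.15],2.89)
E
```

```text
yellow (array([ 0.6329, -0.2627]), array([47.2002, 56.5199]))
t 9.2 pos [ 0.6578 -0.0835  0.1535] rot [3.1397 0.0003 2.8892] q6 -1.5615376084054045 -> delta [4.29 7.51 0.36] dr [ 0.1  0.  -0. ]
```

View pics/top2.png

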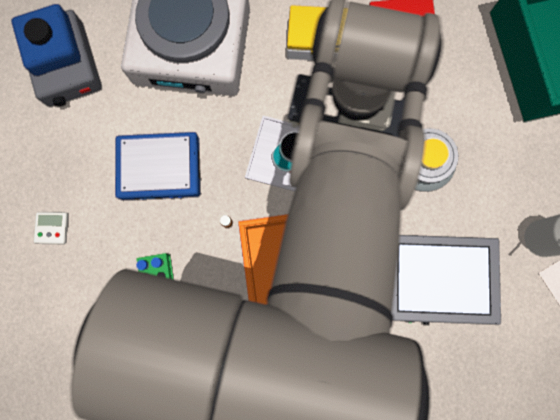

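step_arm(increments=[{"delta_pos":[1.5,4,0],"dr":[0,0,0],"fingers":-1},{"delta_pos":[2.5,7.5,0],"dr":[0,0,0],"fingers":-1},{"delta_pos":[2.5,7.5,0],"dr":[0,0,0],"fingers":-1},{"delta_pos":[2.5,7.5,0],"dr":[0,0,0],"fingers":-1},{"delta_pos":[2.5,7.5,0],"dr":[0,0,0],"fingers":-1}])

```text
time: 9.82
tool_pos: [0.6525, -0.0116, 0.1527]
tool_rot: [-3.141, 0.0, 2.882]
contact_force: [0.1, 0.1, -0.1]
opening: 0.0917
grip_force: 0.0
```

```bash
python3 - <<'E'
from h import *
P=viewer.camera_params("wrist"); np.save("w6.npy",P); im=viewer.read_camera("wrist"); cv2.imwrite("pics/w6.png",im[:,:,::-1])
go([.658,.0,.036],2.89)
cv2.imwrite("pics/w6c.png",cv2.resize(im[120:270,185:385],(800,600),interpolation=cv2.INTER_CUBIC)[:,:,::-1])
E
```

```text
t 9.875 pos [ 0.6525 -0.0115  0.1526] rot [-3.1415  0.0002  2.8822] q6 -1.446223182932406 -> delta [-0.24  1.25 11.66] dr [-0.   0.  -0.4]
```

View pics/w6c.png

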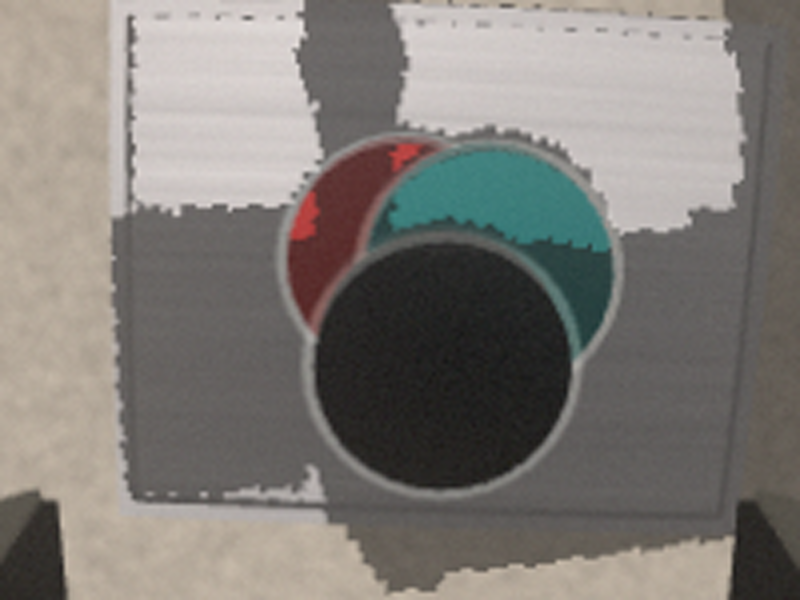

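```bash
cat >> h.py <<'E'
COL["black"]=((0,0,0),(179,255,55))
E
python3 - <<'E'
from h import *
P=np.load("w6.npy",allow_pickle=True).item(); im=cv2.imread("pics/w6.png")[:,:,::-1].copy()
c=cont(mask(im,*COL["black"]),(255,170,340,245)); print(c.min(0),c.max(0)); p,a=circ("wrist",c,.045,P); print(p,a)
go([*p,.036],2.89)
E
```

```text
[264. 181.] [327. 241.]
[ 0.6597 -0.0028] [53.9802 54.2456]
t 9.875 pos [ 0.6525 -0.0115  0.1526] rot [-3.1415  0.0002  2.8822] q6 -1.446223182932406 -> delta [-0.47  1.02 11.66] dr [-0.   0.  -0.4]
```

step_arm(increments=[{"delta_pos":[-0.5,1,4],"dr":[0,0,0],"fingers":-1},{"delta_pos":[-0.5,1,8],"dr":[0,0,0],"fingers":-1},{"delta_pos":[-0.5,1,10.5],"dr":[0,0,0],"fingers":-1},{"delta_pos":[-0.5,1,11.5],"dr":[0,0,0],"fingers":-1},{"delta_pos":[-0.5,1,11.5],"dr":[0,0,0],"fingers":-0.7}])

```text
time: 10.5
tool_pos: [0.6598, -0.0022, 0.0374]
tool_rot: [3.142, -0.0, 2.883]
contact_force: [0.2, -0.4, -0.5]
opening: 0.0855
grip_force: 0.0
```

step_arm(increments=[{"delta_pos":[0,0,0.1],"dr":[0,0,0],"fingers":-0.3},{"delta_pos":[0,0,0.1],"dr":[0,0,0],"fingers":0},{"delta_pos":[0,0,0.1],"dr":[0,0,0],"fingers":0.4},{"delta_pos":[0,0,0.1],"dr":[0,0,0],"fingers":1},{"delta_pos":[0,0,0.1],"dr":[0,0,0],"fingers":1}])

```text
time: 11.12
tool_pos: [0.6603, -0.0017, 0.0374]
tool_rot: [3.141, 0.001, 2.884]
contact_force: [-0.6, -0.3, 5.9]
opening: 0.0596
grip_force: 8.0
```

step_arm(increments=[{"delta_pos":[0,0,0],"dr":[0,0,0],"fingers":1},{"delta_pos":[0,0,0],"dr":[0,0,0],"fingers":1},{"delta_pos":[0,0,-0.5],"dr":[0,0,0],"fingers":1},{"delta_pos":[0,0,-2],"dr":[0,0,0],"fingers":1},{"delta_pos":[0,0,-5],"dr":[0,0,0],"fingers":1}])

```text
time: 11.75
tool_pos: [0.6589, -0.0016, 0.0863]
tool_rot: [-3.141, -0.003, 2.884]
contact_force: [-0.1, -0.3, 0.2]
opening: 0.0599
grip_force: 8.0
```

```bash
python3 - <<'E'
from h import *
P=viewer.camera_params("wrist"); im=viewer.read_camera("wrist"); cv2.imwrite("pics/w7.png",im[:,:,::-1]); np.save("w7.npy",P)
print(robot.observe()["opening"],robot.observe()["grip_force"])
go([.446,-.0145,.12],2.89)
E
```

```text
0.05953894812016765 7.9999977350234985
t 11.8 pos [ 0.6617 -0.0018  0.0919] rot [3.1407 0.0058 2.8839] q6 -1.4316603711479732 -> delta [20.52 -6.72 -2.93] dr [ 0.1  0.3 -0.3]
```

View pics/w7.png

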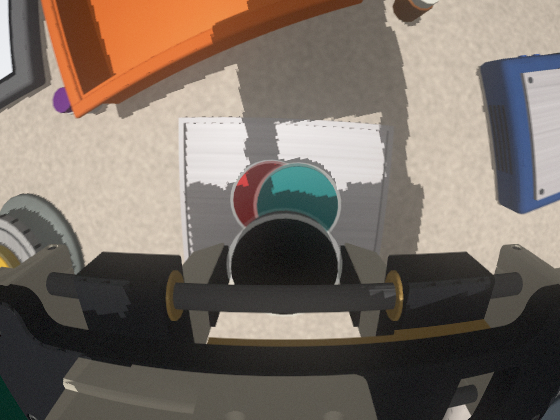

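step_arm(increments=[{"delta_pos":[2,-0.5,-3],"dr":[0,0,0],"fingers":1},{"delta_pos":[6.5,-2,-3],"dr":[0,0,0],"fingers":1},{"delta_pos":[11.5,-4,-3],"dr":[0,0,0],"fingers":1},{"delta_pos":[16.5,-6,-3],"dr":[0,0,0],"fingers":1},{"delta_pos":[20.5,-6.7,-3],"dr":[0,0,0],"fingers":1}])

```text
time: 12.42
tool_pos: [0.4425, -0.0144, 0.117]
tool_rot: [3.142, 0.001, 2.883]
contact_force: [0.1, -0.0, -0.6]
opening: 0.0597
grip_force: 8.0
```

```bash
python3 - <<'E'
from h import *
P=viewer.camera_params("wrist"); im=viewer.read_camera("wrist"); cv2.imwrite("pics/w8.png",im[:,:,::-1])
go([.446,-.0145,.012],2.89)
E
```

```text
t 12.475 pos [ 0.437  -0.0131  0.1163] rot [-3.1412 -0.0064  2.8838] q6 -1.5185034731567935 -> delta [-0.97  0.1  10.42] dr [-0.  -0.4 -0.4]
```

View pics/w8.png

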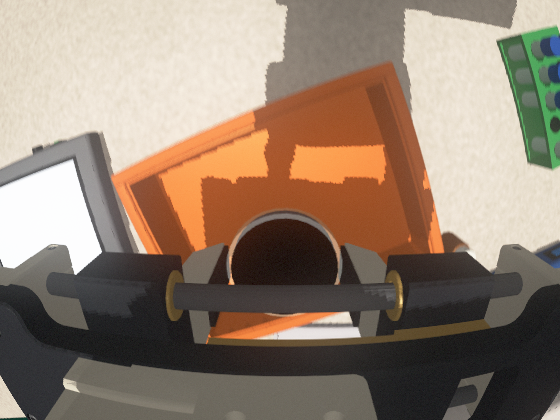

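step_arm(increments=[{"delta_pos":[-0.5,0.1,3],"dr":[0,0,0],"fingers":1},{"delta_pos":[-0.5,0.1,6],"dr":[0,0,0],"fingers":1},{"delta_pos":[-0.5,0.1,8.5],"dr":[0,0,0],"fingers":1},{"delta_pos":[-0.5,0.1,10],"dr":[0,0,0],"fingers":1},{"delta_pos":[-0.5,0.1,10],"dr":[0,0,0],"fingers":1}])

```text
time: 13.1
tool_pos: [0.4493, -0.0144, 0.0161]
tool_rot: [3.142, -0.001, 2.884]
contact_force: [-0.4, 0.2, 0.4]
opening: 0.0595
grip_force: 8.0
```

step_arm(increments=[{"delta_pos":[0,0,0.3],"dr":[0,0,0],"fingers":1},{"delta_pos":[0,0,0.5],"dr":[0,0,0],"fingers":1},{"delta_pos":[0,0,0.6],"dr":[0,0,0],"fingers":1},{"delta_pos":[0,0,0.7],"dr":[0,0,0],"fingers":1},{"delta_pos":[0,0,0.7],"dr":[0,0,0],"fingers":1}])

```text
time: 13.72
tool_pos: [0.4496, -0.0145, 0.0095]
tool_rot: [3.141, 0.0, 2.884]
contact_force: [0.1, 0.3, -0.8]
opening: 0.0592
grip_force: 8.0
```

step_arm(increments=[{"delta_pos":[0,0,0.05],"dr":[0,0,0],"fingers":1},{"delta_pos":[0,0,0.1],"dr":[0,0,0],"fingers":1},{"delta_pos":[0,0,0.15],"dr":[0,0,0],"fingers":1},{"delta_pos":[0,0,0.15],"dr":[0,0,0],"fingers":1},{"delta_pos":[0,0,0.15],"dr":[0,0,0],"fingers":1}])

```text
time: 14.35
tool_pos: [0.4496, -0.0145, 0.0084]
tool_rot: [3.142, 0.0, 2.884]
contact_force: [-1.7, 0.2, 6.8]
opening: 0.0596
grip_force: 8.0
```

Contact on the pan floor at the height expected. Release and return over the stack.

step_arm(increments=[{"delta_pos":[0,0,0],"dr":[0,0,0],"fingers":-0.35},{"delta_pos":[0,0,0],"dr":[0,0,0],"fingers":-0.6},{"delta_pos":[0,0,0],"dr":[0,0,0],"fingers":-0.7},{"delta_pos":[0,0,-1],"dr":[0,0,0],"fingers":-0.7},{"delta_pos":[0,0,-5],"dr":[0,0,0],"fingers":-0.7}])

```text
time: 14.98
tool_pos: [0.4482, -0.0143, 0.0576]
tool_rot: [-3.141, -0.004, 2.884]
contact_force: [0.5, -0.9, 0.3]
opening: 0.0779
grip_force: 0.0
```

step_arm(increments=[{"delta_pos":[0,0,-5],"dr":[0,0,0],"fingers":-0.8},{"delta_pos":[-2,0.5,-9],"dr":[0,0,0],"fingers":-1},{"delta_pos":[-7,2,-9],"dr":[0,0,0],"fingers":-1},{"delta_pos":[-12,4,-9],"dr":[0,0,0],"fingers":-1},{"delta_pos":[-17,6,-9],"dr":[0,0,0],"fingers":-1}])

```text
time: 15.6
tool_pos: [0.6307, 0.0004, 0.1491]
tool_rot: [3.141, 0.001, 2.884]
contact_force: [0.6, -0.7, 0.2]
opening: 0.0916
grip_force: 0.0
```

step_arm(increments=[{"delta_pos":[-1.5,0,0],"dr":[0,0,0],"fingers":-1},{"delta_pos":[-2,0,0],"dr":[0,0,0],"fingers":-1},{"delta_pos":[-2,0,0],"dr":[0,0,0],"fingers":-1},{"delta_pos":[-2,0,0],"dr":[0,0,0],"fingers":-1},{"delta_pos":[-2,0,0],"dr":[0,0,0],"fingers":-1}])

```text
time: 16.23
tool_pos: [0.6481, -0.0049, 0.1485]
tool_rot: [3.141, 0.0, 2.884]
contact_force: [-0.0, -0.3, 0.3]
opening: 0.0916
grip_force: 0.0
```

```bash
python3 - <<'E'
from h import *
P=viewer.camera_params("wrist"); np.save("w9.npy",P); im=viewer.read_camera("wrist"); cv2.imwrite("pics/w9.png",im[:,:,::-1])
c=cont(mask(im,*COL["teal"]),(200,110,370,245)); print(c.min(0),c.max(0)); p,a=circ("wrist",c,.030,P); print(p,a)
go([*p,.0225],2.89)
E
```

```text
[271. 165.] [331. 225.]
[0.6478 0.012 ] [46.4668 54.1763]
t 16.275 pos [ 0.6482 -0.0049  0.1484] rot [3.1415 0.0002 2.8837] q6 -1.4387283829002744 -> delta [ 0.47  1.62 12.59] dr [ 0.   0.  -0.4]
```

```bash
python3 - <<'E'
from h import *
P=np.load("w9.npy",allow_pickle=True).item(); im=cv2.imread("pics/w9.png")[:,:,::-1].copy()
hsv=cv2.cvtColor(im,cv2.COLOR_RGB2HSV)
print([hsv[y,300].tolist() for y in range(150,250,4)])
m=mask(im,(75,60,20),(102,255,255)); c=cont(m,(200,110,370,245)); h=cv2.convexHull(c.astype(np.float32))[:,0]
print(h.min(0),h.max(0),circ("wrist",h,.03,P))
cv2.imwrite("pics/w9c.png",cv2.resize(im[120:270,185:385],(800,600),interpolation=cv2.INTER_CUBIC)[:,:,::-1])
E
```

```text
[[8, 10, 198], [4, 9, 195], [8, 11, 194], [45, 8, 122], [89, 122, 127], [90, 132, 122], [89, 130, 126], [89, 131, 123], [89, 83, 68], [90, 96, 61], [88, 91, 67], [89, 97, 63], [85, 101, 63], [89, 104, 64], [89, 117, 59], [91, 100, 61], [89, 113, 61], [88, 105, 63], [89, 109, 61], [85, 15, 99], [10, 8, 95], [12, 14, 93], [8, 11, 94], [0, 8, 94], [0, 13, 96]]
[271. 165.] [332. 225.] (array([0.6455, 0.012 ]), array([54.5967, 55.5023]))
```

View pics/w9c.png

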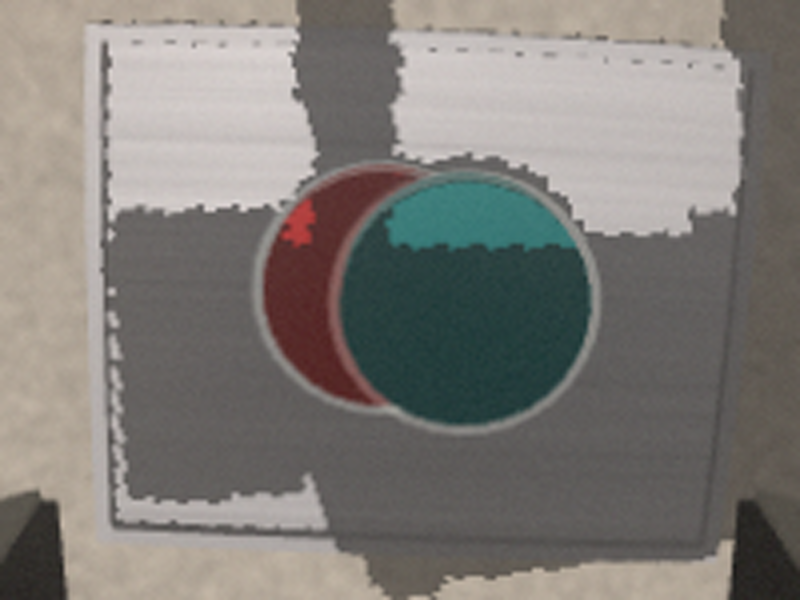

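step_arm(increments=[{"delta_pos":[0.7,1.6,4],"dr":[0,0,0],"fingers":-1},{"delta_pos":[0.7,1.6,8],"dr":[0,0,0],"fingers":-1},{"delta_pos":[0.7,1.6,11],"dr":[0,0,0],"fingers":-1},{"delta_pos":[0.7,1.6,12.4],"dr":[0,0,0],"fingers":-1},{"delta_pos":[0.7,1.6,12.4],"dr":[0,0,0],"fingers":-0.8}])

```text
time: 16.9
tool_pos: [0.6456, 0.0123, 0.0236]
tool_rot: [-3.142, -0.001, 2.884]
contact_force: [0.8, -0.8, 1.0]
opening: 0.0858
grip_force: 0.0
```

step_arm(increments=[{"delta_pos":[0,0,0.1],"dr":[0,0,0],"fingers":-0.3},{"delta_pos":[0,0,0.1],"dr":[0,0,0],"fingers":0},{"delta_pos":[0,0,0.1],"dr":[0,0,0],"fingers":0.4},{"delta_pos":[0,0,0.1],"dr":[0,0,0],"fingers":1},{"delta_pos":[0,0,0.1],"dr":[0,0,0],"fingers":1}])

```text
time: 17.52
tool_pos: [0.6464, 0.0123, 0.024]
tool_rot: [3.141, 0.002, 2.884]
contact_force: [-0.5, 0.3, 5.3]
opening: 0.0597
grip_force: 8.0
```

step_arm(increments=[{"delta_pos":[0,0,0],"dr":[0,0,0],"fingers":1},{"delta_pos":[0,0,0],"dr":[0,0,0],"fingers":1},{"delta_pos":[0,0,-0.5],"dr":[0,0,0],"fingers":1},{"delta_pos":[0,0,-2],"dr":[0,0,0],"fingers":1},{"delta_pos":[0,0,-5],"dr":[0,0,0],"fingers":1}])

```text
time: 18.15
tool_pos: [0.645, 0.0124, 0.0729]
tool_rot: [-3.141, -0.003, 2.884]
contact_force: [0.5, 0.2, -0.0]
opening: 0.0598
grip_force: 8.0
```

```bash
python3 - <<'E'
from h import *
im0=cv2.imread("pics/top0.png")[:,:,::-1].copy()
c=cont(mask(im0,(0,0,140),(179,25,255)),(110,125,205,200)); print("plate",rect("top",c,.045))
print("teal held"); wl('teal',.085)
go([.6303,.2594,.115],2.89)
E
```

```text
plate (array([0.6337, 0.2616]), array([ 99.312 , 129.1621]), 0.9590986371040344)
teal held
teal [232. 217.] [336. 284.] (array([0.6425, 0.0137]), array([53.2011, 53.7004]))
t 18.2 pos [0.6479 0.0122 0.0784] rot [3.1406 0.0057 2.8839] q6 -1.4125605841175455 -> delta [ 7.98 23.46 -3.69] dr [ 0.1  0.3 -0.3]
```

step_arm(increments=[{"delta_pos":[1,3,-2],"dr":[0,0,0],"fingers":1},{"delta_pos":[2.5,8,-3.7],"dr":[0,0,0],"fingers":1},{"delta_pos":[4.2,13,-3.7],"dr":[0,0,0],"fingers":1},{"delta_pos":[6,18,-3.7],"dr":[0,0,0],"fingers":1},{"delta_pos":[7.5,22,-3.7],"dr":[0,0,0],"fingers":1}])

```text
time: 18.82
tool_pos: [0.6291, 0.2464, 0.1109]
tool_rot: [3.141, 0.001, 2.885]
contact_force: [0.4, 0.0, 1.2]
opening: 0.0594
grip_force: 8.0
```

step_arm(increments=[{"delta_pos":[0.2,1,0],"dr":[0,0,0],"fingers":1},{"delta_pos":[0.3,1.8,1],"dr":[0,0,0],"fingers":1},{"delta_pos":[0.3,1.8,3],"dr":[0,0,0],"fingers":1},{"delta_pos":[0.3,1.8,3.5],"dr":[0,0,0],"fingers":1},{"delta_pos":[0.3,1.8,3.5],"dr":[0,0,0],"fingers":1}])

```text
time: 19.45
tool_pos: [0.6313, 0.2613, 0.0746]
tool_rot: [-3.141, -0.001, 2.882]
contact_force: [-0.1, -0.6, -0.1]
opening: 0.0597
grip_force: 8.0
```

```bash
python3 - <<'E'
from h import *
go([.6337,.2628,.054],2.89)
E
```

```text
t 19.45 pos [0.6313 0.2613 0.0746] rot [-3.1411 -0.0007  2.8825] q6 -1.0312310424179825 -> delta [-0.2   0.21  2.06] dr [-0.  -0.  -0.4]
```

step_arm(increments=[{"delta_pos":[-0.2,0.2,0.8],"dr":[0,0,0],"fingers":1},{"delta_pos":[-0.2,0.2,1.4],"dr":[0,0,0],"fingers":1},{"delta_pos":[-0.2,0.2,1.9],"dr":[0,0,0],"fingers":1},{"delta_pos":[-0.2,0.2,2.1],"dr":[0,0,0],"fingers":1},{"delta_pos":[-0.2,0.2,2.1],"dr":[0,0,0],"fingers":1}])

```text
time: 20.08
tool_pos: [0.6335, 0.2638, 0.0539]
tool_rot: [3.142, -0.0, 2.884]
contact_force: [-0.3, -0.4, -1.3]
opening: 0.0597
grip_force: 8.0
```

step_arm(increments=[{"delta_pos":[0,0,0.08],"dr":[0,0,0],"fingers":1},{"delta_pos":[0,0,0.16],"dr":[0,0,0],"fingers":1},{"delta_pos":[0,0,0.24],"dr":[0,0,0],"fingers":1},{"delta_pos":[0,0,0.28],"dr":[0,0,0],"fingers":1},{"delta_pos":[0,0,0.28],"dr":[0,0,0],"fingers":1}])

```text
time: 20.7
tool_pos: [0.6335, 0.2638, 0.0512]
tool_rot: [3.142, -0.0, 2.884]
contact_force: [0.1, 0.4, 0.0]
opening: 0.0599
grip_force: 8.0
```

step_arm(increments=[{"delta_pos":[0,0,0.05],"dr":[0,0,0],"fingers":1},{"delta_pos":[0,0,0.08],"dr":[0,0,0],"fingers":1},{"delta_pos":[0,0,0.12],"dr":[0,0,0],"fingers":1},{"delta_pos":[0,0,0.12],"dr":[0,0,0],"fingers":1},{"delta_pos":[0,0,0.12],"dr":[0,0,0],"fingers":1}])

```text
time: 21.32
tool_pos: [0.6337, 0.2638, 0.051]
tool_rot: [3.141, 0.001, 2.884]
contact_force: [-1.3, 0.1, 5.9]
opening: 0.0597
grip_force: 8.0
```

step_arm(increments=[{"delta_pos":[0,0,0],"dr":[0,0,0],"fingers":-0.35},{"delta_pos":[0,0,0],"dr":[0,0,0],"fingers":-0.6},{"delta_pos":[0,0,0],"dr":[0,0,0],"fingers":-0.7},{"delta_pos":[0,0,-1],"dr":[0,0,0],"fingers":-0.7},{"delta_pos":[0,0,-5],"dr":[0,0,0],"fingers":-0.7}])

```text
time: 21.95
tool_pos: [0.6321, 0.2633, 0.0984]
tool_rot: [-3.139, -0.005, 2.884]
contact_force: [0.3, 0.1, 0.4]
opening: 0.0778
grip_force: 0.0
```

step_arm(increments=[{"delta_pos":[-1,-3,-5],"dr":[0,0,0],"fingers":-1},{"delta_pos":[-2.5,-8,-5],"dr":[0,0,0],"fingers":-1},{"delta_pos":[-4.2,-13,-5],"dr":[0,0,0],"fingers":-1},{"delta_pos":[-6,-18,-5],"dr":[0,0,0],"fingers":-1},{"delta_pos":[-7.7,-23,-5],"dr":[0,0,0],"fingers":-1}])

```text
time: 22.58
tool_pos: [0.6496, 0.0201, 0.151]
tool_rot: [3.141, 0.001, 2.884]
contact_force: [0.3, 0.2, -0.1]
opening: 0.0919
grip_force: 0.0
```

step_arm(increments=[{"delta_pos":[0,-1.5,0],"dr":[0,0,0],"fingers":-1},{"delta_pos":[0,-2,0],"dr":[0,0,0],"fingers":-1},{"delta_pos":[0,-2,0],"dr":[0,0,0],"fingers":-1},{"delta_pos":[0,-2,0],"dr":[0,0,0],"fingers":-1},{"delta_pos":[0,-2,0],"dr":[0,0,0],"fingers":-1}])

```text
time: 23.2
tool_pos: [0.6443, 0.0036, 0.15]
tool_rot: [3.141, 0.0, 2.885]
contact_force: [0.4, 0.1, 0.4]
opening: 0.0916
grip_force: 0.0
```

```bash
python3 - <<'E'
from h import *
P=viewer.camera_params("wrist"); np.save("w10.npy",P); im=viewer.read_camera("wrist"); cv2.imwrite("pics/w10.png",im[:,:,::-1])
hsv=cv2.cvtColor(im,cv2.COLOR_RGB2HSV)
m=mask(im,(0,70,20),(6,255,255))|mask(im,(174,70,20),(179,255,255)); c=cont(m,(180,110,385,245)); h=cv2.convexHull(c.astype(np.float32))[:,0]
p,a=circ("wrist",h,.015,P); print(h.min(0),h.max(0),p,a)
go([*p,.0075],2.89)
# carrier edges seen by top0
im0=cv2.imread("pics/top0.png")[:,:,::-1].copy(); c=cont(mask(im0,(0,0,170),(179,20,255)),(240,110,345,205)); print("carrier",rect("top",c,.008))
E
```

```text
[243. 168.] [301. 226.] [ 0.6409 -0.0061] [54.7562 56.3092]
t 23.25 pos [0.6443 0.0034 0.15  ] rot [ 3.1414 -0.0001  2.8851] q6 -1.4280439716898774 -> delta [ 0.08 -1.   14.25] dr [ 0.  -0.  -0.3]
carrier (array([ 0.65  , -0.0021]), array([161.0865, 129.5078]), 72.93724822998047)
```

step_arm(increments=[{"delta_pos":[0.1,-1,4],"dr":[0,0,0],"fingers":-0.7},{"delta_pos":[0.1,-1,8.5],"dr":[0,0,0],"fingers":-0.7},{"delta_pos":[0.1,-1,11.5],"dr":[0,0,0],"fingers":-0.7},{"delta_pos":[0.1,-1,12.5],"dr":[0,0,0],"fingers":-0.7},{"delta_pos":[0.1,-1,12.5],"dr":[0,0,0],"fingers":-0.7}])

```text
time: 23.88
tool_pos: [0.6409, -0.0068, 0.0251]
tool_rot: [3.142, -0.0, 2.884]
contact_force: [-0.5, 0.2, 1.0]
opening: 0.078
grip_force: 0.0
```

```bash
python3 - <<'E'
from h import *
COL["red"]=((0,70,20),(6,255,255))
p=wl("red",.015,(180,110,385,285)); go([*p,.0075],2.89)
E
```

```text
red [236. 203.] [332. 284.] (array([ 0.6414, -0.0062]), array([55.0975, 61.4859]))
t 23.925 pos [ 0.6415 -0.0069  0.026 ] rot [3.1413 0.0015 2.8841] q6 -1.4435040675380821 -> delta [0.03 0.06 1.85] dr [ 0.   0.1 -0.3]
```

step_arm(increments=[{"delta_pos":[0,0.1,0.8],"dr":[0,0,0],"fingers":-0.7},{"delta_pos":[0,0.1,1.4],"dr":[0,0,0],"fingers":-0.7},{"delta_pos":[0,0.1,1.75],"dr":[0,0,0],"fingers":-0.7},{"delta_pos":[0,0.1,1.75],"dr":[0,0,0],"fingers":-0.5},{"delta_pos":[0,0.1,1.75],"dr":[0,0,0],"fingers":-0.3}])

```text
time: 24.55
tool_pos: [0.6412, -0.0061, 0.0077]
tool_rot: [3.141, 0.0, 2.884]
contact_force: [0.3, 0.3, -0.7]
opening: 0.0635
grip_force: 0.0
```

step_arm(increments=[{"delta_pos":[0,0,0],"dr":[0,0,0],"fingers":0},{"delta_pos":[0,0,0],"dr":[0,0,0],"fingers":0.5},{"delta_pos":[0,0,0],"dr":[0,0,0],"fingers":1},{"delta_pos":[0,0,0],"dr":[0,0,0],"fingers":1},{"delta_pos":[0,0,0],"dr":[0,0,0],"fingers":1}])

```text
time: 25.18
tool_pos: [0.6412, -0.0061, 0.0077]
tool_rot: [3.141, 0.0, 2.884]
contact_force: [-0.5, -0.8, 1.3]
opening: 0.0599
grip_force: 8.0
```

step_arm(increments=[{"delta_pos":[0,0,-0.5],"dr":[0,0,0],"fingers":1},{"delta_pos":[0,0,-2],"dr":[0,0,0],"fingers":1},{"delta_pos":[0,0,-5],"dr":[0,0,0],"fingers":1},{"delta_pos":[0,0,-9],"dr":[0,0,0],"fingers":1},{"delta_pos":[0,0,-12],"dr":[0,0,0],"fingers":1}])

```text
time: 25.8
tool_pos: [0.6415, -0.0061, 0.1305]
tool_rot: [3.141, 0.003, 2.884]
contact_force: [0.9, 0.3, -0.3]
opening: 0.0601
grip_force: 8.0
```

```bash
python3 - <<'E'
from h import *
print(robot.observe()["opening"])
go([.4028,-.2727,.125],2.884)
E
```

```text
0.060089571004238666
t 25.8 pos [ 0.6415 -0.0061  0.1305] rot [3.1412 0.0025 2.8839] q6 -1.4420010188102885 -> delta [ 16.29 -31.87   0.5 ] dr [ 0.   0.1 -0. ]
```

step_arm(increments=[{"delta_pos":[1.5,-3,0],"dr":[0,0,0],"fingers":1},{"delta_pos":[4,-8,0],"dr":[0,0,0],"fingers":1},{"delta_pos":[6.5,-12.5,0],"dr":[0,0,0],"fingers":1},{"delta_pos":[9,-17,0],"dr":[0,0,0],"fingers":1},{"delta_pos":[11,-21.5,0],"dr":[0,0,0],"fingers":1}])

```text
time: 26.42
tool_pos: [0.4787, -0.1869, 0.1287]
tool_rot: [-3.141, 0.001, 2.884]
contact_force: [-0.0, 0.2, -0.8]
opening: 0.0596
grip_force: 8.0
```

step_arm(increments=[{"delta_pos":[2,-4,0],"dr":[0,0,0],"fingers":1},{"delta_pos":[4,-7.5,0],"dr":[0,0,0],"fingers":1},{"delta_pos":[5,-10,0],"dr":[0,0,0],"fingers":1},{"delta_pos":[5.2,-10.3,1],"dr":[0,0,0],"fingers":1},{"delta_pos":[5.2,-10.3,1],"dr":[0,0,0],"fingers":1}])

```text
time: 27.05
tool_pos: [0.4031, -0.2716, 0.1171]
tool_rot: [3.141, -0.001, 2.883]
contact_force: [-0.2, 0.5, -0.5]
opening: 0.0595
grip_force: 8.0
```

```bash
python3 - <<'E'
from h import *
go([.4028,-.2727,.034],2.884)
E
```

```text
t 27.05 pos [ 0.4031 -0.2716  0.1171] rot [ 3.1406 -0.001   2.8833] q6 -2.063790391711429 -> delta [-0.01 -0.12  8.31] dr [ 0.1 -0.1 -0. ]
```

step_arm(increments=[{"delta_pos":[0,0,3],"dr":[0,0,0],"fingers":1},{"delta_pos":[0,0,6],"dr":[0,0,0],"fingers":1},{"delta_pos":[0,0,7.5],"dr":[0,0,0],"fingers":1},{"delta_pos":[0,0,8.3],"dr":[0,0,0],"fingers":1},{"delta_pos":[0,0,8.3],"dr":[0,0,0],"fingers":1}])

```text
time: 27.68
tool_pos: [0.4036, -0.2721, 0.0346]
tool_rot: [3.141, -0.0, 2.884]
contact_force: [0.6, -0.4, 0.3]
opening: 0.0594
grip_force: 8.0
```

step_arm(increments=[{"delta_pos":[0,0,0.1],"dr":[0,0,0],"fingers":1},{"delta_pos":[0,0,0.2],"dr":[0,0,0],"fingers":1},{"delta_pos":[0,0,0.3],"dr":[0,0,0],"fingers":1},{"delta_pos":[0,0,0.3],"dr":[0,0,0],"fingers":1},{"delta_pos":[0,0,0.3],"dr":[0,0,0],"fingers":1}])

```text
time: 28.3
tool_pos: [0.4033, -0.2723, 0.0315]
tool_rot: [3.142, 0.0, 2.884]
contact_force: [-0.4, 0.6, -0.8]
opening: 0.0598
grip_force: 8.0
```

step_arm(increments=[{"delta_pos":[0,0,0.06],"dr":[0,0,0],"fingers":1},{"delta_pos":[0,0,0.12],"dr":[0,0,0],"fingers":1},{"delta_pos":[0,0,0.18],"dr":[0,0,0],"fingers":1},{"delta_pos":[0,0,0.22],"dr":[0,0,0],"fingers":1},{"delta_pos":[0,0,0.22],"dr":[0,0,0],"fingers":1}])

```text
time: 28.92
tool_pos: [0.4033, -0.2722, 0.0296]
tool_rot: [3.142, 0.0, 2.884]
contact_force: [-1.5, 0.3, 4.9]
opening: 0.0598
grip_force: 8.0
```

step_arm(increments=[{"delta_pos":[0,0,0],"dr":[0,0,0],"fingers":-0.35},{"delta_pos":[0,0,0],"dr":[0,0,0],"fingers":-0.6},{"delta_pos":[0,0,0],"dr":[0,0,0],"fingers":-0.7},{"delta_pos":[0,0,-1],"dr":[0,0,0],"fingers":-0.7},{"delta_pos":[0,0,-5],"dr":[0,0,0],"fingers":-0.7}])

```text
time: 29.55
tool_pos: [0.4023, -0.2713, 0.0787]
tool_rot: [3.139, -0.004, 2.884]
contact_force: [0.4, -0.3, 1.3]
opening: 0.0781
grip_force: 0.0
```

step_arm(increments=[{"delta_pos":[0,0,-4],"dr":[0,0,0],"fingers":-0.7},{"delta_pos":[0,0,-9],"dr":[0,0,0],"fingers":-0.7},{"delta_pos":[1,-2,-13],"dr":[0,0,0],"fingers":-0.7},{"delta_pos":[3,-5,-15],"dr":[0,0,0],"fingers":-0.7},{"delta_pos":[6,-9.5,-15],"dr":[0,0,0],"fingers":-0.7}])

```text
time: 30.18
tool_pos: [0.3213, -0.3497, 0.2319]
tool_rot: [-3.138, 0.004, 2.886]
contact_force: [-0.2, -0.1, -0.2]
opening: 0.0779
grip_force: 0.0
```

step_arm(increments=[{"delta_pos":[2,-4,0],"dr":[0,0,0],"fingers":-0.7},{"delta_pos":[4,-8,0],"dr":[0,0,0],"fingers":-0.7},{"delta_pos":[6,-11,0],"dr":[0,0,0],"fingers":-0.7},{"delta_pos":[8,-14,0],"dr":[0,0,0],"fingers":-0.7},{"delta_pos":[8,-14,0],"dr":[0,0,0],"fingers":-0.7}])

```text
time: 30.8
tool_pos: [0.2064, -0.4649, 0.2297]
tool_rot: [-3.141, -0.0, 2.881]
contact_force: [-0.5, -0.2, 0.6]
opening: 0.0778
grip_force: 0.0
```

```bash
python3 - <<'E'
from h import *
im=viewer.read_camera("top"); cv2.imwrite("pics/top3.png",im[:,:,::-1]); sc=viewer.read_camera("scene"); cv2.imwrite("pics/sc3.png",sc[:,:,::-1])
def f(n,m,box,z):
    try: h=cv2.convexHull(cont(m,box).astype(np.float32))[:,0]; print(n,circ("top",h,z))
    except Exception as e: print(n,e)
f("yellow",mask(im,(18,100,50),(35,255,255)),(385,115,480,200),.062)
f("teal",mask(im,(75,60,20),(102,255,255)),(130,140,185,192),.057)
f("red",mask(im,(0,100,20),(6,255,255)),(400,240,490,320),.037)
f("black",mask(im,(0,0,0),(179,255,60)),(262,225,350,295),.016)
E
```

```text
yellow (array([ 0.6333, -0.26  ]), array([54.665 , 57.3748]))
teal (array([0.6319, 0.2615]), array([54.1796, 57.6646]))
red (array([ 0.4033, -0.274 ]), array([50.1524, 53.1768]))
black (array([ 0.4488, -0.0162]), array([50.836 , 51.4002]))
```

View pics/top3.png

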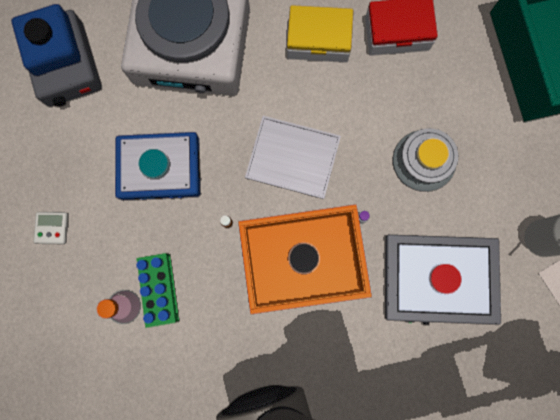

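The top view shows the yellow dish at (432,153), teal at (154,164), red at (445,279) and black at (304,258). Yellow, teal and red are within 2 mm of their stations' centres, black is flat in the pan, and the rack and flask have not moved.

```bash
python3 -c "
from cell import robot
print(robot.hand_in())"
```

```text
the job is handed in; nothing more can be done
None
```

The job is handed in: all four dishes sit lid up at their stations (yellow, red and blue-green within about 2 mm of centre by the top camera, black on the pan floor), with the rack and flask untouched, in about 31 s of robot time.

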